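# Hang the dip basket in the notch of the wash tank's rail

### The arm

A 6-joint arm with a two-finger parallel gripper is mounted at the origin on a cart in front of the work surface, level with it; the furniture and walls round the work are solid. World frame = base frame: x ahead of the robot, y to its left, z up, the work surface at z = 0. Lengths are in m, angles in degrees, forces in N, time in s.
With the tool pointing down it reaches from about 0.3 to 0.75 m from the base axis. Payload 8.5 kg.
Tool frame: the origin (TCP) lies on the centre line of the jaws, within the pads' length; the fingertips stand 19 mm ahead of it and the grasp point (between the pads) is the TCP (env.tcp_to_tips is the z of the fingertips in the tool frame, in m); z points along the fingers, y is the line along which they close (so a half turn about z gives the same grasp; the last joint's range is limited). The gripper opens to 85 mm and grips with 20 to 120 N. Pads are 22 mm wide; open, the fingers measure 114 mm over their backs; the gripper's body (76 mm by 85 mm) begins 54 mm behind the grasp point. The pads swing forward as they close: fully open they stand 13 mm farther back than shut.
Start: joints at [51.606, 21.807, 74.336, -0, 83.858, -12.336], TCP at [0.242, 0.494, 0.228] pointing down, gripper open.
Joint ranges: [-178.18, 178.18], [-50.72, 133.34], [12.68, 142.11], [-81.47, 261.47], [9.98, 163.14], [-165.26, 165.26]. Speed limits (degrees/s): [136.94, 136.94, 180, 180, 180, 180].

### API

Orientations are given as a 3x3 rotation matrix whose columns are the frame's x, y, z axes.
In Python, from rig import env gives the robot as it stands.
- The arm moves only by the tool servo_tool, never from a script. Its argument "steps" is a list of rows, each an object of numbers: "tx", "ty", "tz": the shift along the world's x, y, z in cm; "yaw": the turn about the world's z in degrees; "claw": the finger opening in cm, from 0 to 8.54. In form: [{"tx": .., "ty": .., "tz": .., "yaw": .., "claw": ..}, ...]. A call has 1 to 20 rows; each row shifts and turns the commanded pose from where the row before left it; what a row does not reach is not made up. A row lasts 1/10 s, in which the tool goes at most 50 mm and 8.59 degrees, less where a joint would pass 70% of its speed; a pose out of reach is approached as far as the arm can. A call with a gripper value outside its range is refused whole. The fingers move at their own pace and stop on an object; "newtons" is the grip in N (left out, the last holds). Time passes only in rows, so rows that do not move let the fingers close. It gives the time, the measured TCP pose, the force, the opening and the grip force at its end, in the units of the state.
- env.observe(): the state, without advancing time (a new reading comes with each control period).
- env.get_image(name): name is "scene" or "top"; returns (picture, depth): 420x560x3 uint8, red, green, blue; 420x560 float32, m along the optical axis (not along the pixel's ray), 0 where there is no reading.
- env.camera_model(name): a dict with "fovy" (degrees; the focal length in pixels is half the picture's height over the tangent of half this angle, whatever the lens; pixels are square), "cx", "cy" (the principal point, pixels), "T" (4x4, takes a point from camera to world coordinates). Camera axes: x right, y down, z forward; pixel columns grow to the right and rows downward; lengths in m; the calibration is good to about 2 mm. A picture is of the moment at which its call begins. camera_model takes no time and is no camera call.
- env.close_job(): hands the job in; it is judged then, once.
The state is a dict: "time_s": time; "q": joint angles; "qvel": joint speeds; "joint_efforts": joint torques, N m; "position": TCP position; "tool_rot": TCP orientation; "ft_force": force on the tool from outside, world axes, zero at the start; "wrist_torque": the same for the moment, N m; "grip_width": finger opening in m; "gripper_force": force on a finger pad.
Only numpy, scipy, OpenCV 4.12 (cv2) and the standard library are available. Lean on these libraries where they do the work, as an engineer would, in place of code of your own. Each camera call takes 0.05 s, during which the arm holds its last target. There are 200 camera calls.

### The job

Pick up the small steel dip basket with the bolt in it and hang it inside the wash tank: bent lip over the rail on the tank's robot-side wall, basket inside. The hook must sit fully home in the rail's notch; if you cannot tell where the notch is, slide the hook lightly along the rail until it drops in, then let go. Keep the bolt in the basket, never force the basket against the tank or rail, and leave the things round about alone.

Things in the scene. Friction and masses are not known exactly. Their poses are not given: they have to be found in the camera images.
- tank: Open steel wash tank fixed to the bench, 180 (x) x 280 (y) x 100 mm high, wall and floor 3 mm. Origin: centre of its underside; z up. Its -x wall (inner face x = -87 mm) faces the robot and carries the hanger rail outside. Thumb screws stick out 10 mm in front of the rail at tank y = -75 and +75 mm, 80 mm up.
- rail_line (a point): Point of the tank at (-92, 0, 130) mm, on the line of the rail's top edge (along tank y). The rail is a 220 mm long, 4 mm thick plate. In its middle is one square notch, 34 mm wide, 12 mm deep. The rail is clamped anywhere along the wall, so the notch's middle is up to 30 mm either side of this point: not measured, to be felt or seen. The rail is stiff and stays put when pushed.
- basket: Loose perforated steel dip basket, about 0.3 kg (varies), open box 70 (x) x 80 (y) x 60 mm high. Origin: centre of its underside; z up. The hook is on its -x side. Hung right, basket x points like tank x.
- basket_bar (a point): Middle of the basket's black carrying bar, at (-15, 0, 146) mm in the basket's frame: lies along basket y, 10 mm thick in x, 18 mm high, 80 mm free length between two side straps. Grip it across its thickness.
- basket_hook (a point): Middle of the underside of the hook's bend, at (-43.5, 0, 95) mm in the basket's frame: 130 mm up on the rail, 118 mm home in the notch. Hook 30 mm wide (y); slot 11 mm wide (x -49 to -38 mm), to straddle rail and tank wall (7 mm together); hook's top at 99 mm; lip 3 mm thick, its edge flared outwards to x = -55 mm at 70 mm height.
- hex_bolt: Loose short hex bolt, 47 (its x) x 18 x 16 mm, 60 g, lying in the basket; origin: centre of its underside.
- pliers_yellow: Bystander: pliers with yellow grips, 193 mm, lying on the bench; leave alone.
- sealant_bottle: Bystander: red bottle with white nozzle, 46 mm across, 120 mm high, standing; leave alone.
- tape_measure: Bystander: tape measure, 32 x 84 x 65 mm, standing on the bench; leave alone.
There are look-alikes about, which are no part of the job. Leave any blue or turquoise look-alike of the basket alone.

How it is judged:
By the outcome, as a careful person would: the job done as asked, in the order asked, and still so for the second after the job is handed in, with the robot touching nothing.
It also fails if it takes over 67 s, if anything falls off the work surface, if the arm or the gripper's body presses on something with over 40 N, if the wrist force passes 120 N, or if a joint passes its speed limit or range.

## Working session

There is one attempt and no reset: what is moved stays moved. The work goes in short steps, Python scripts to look and compute and a tool call to move; the robot and the scene stay as the last step left them, time stands still between calls to the robot, and variables do not carry over. Pictures are saved under pics/ and viewed, at most 10 in all, crops included, and the job is handed in when it is done.

Besides the shell and the picture viewer there is one more tool, called after ">>>" by a JSON object that holds its "method" and its "body". servo_tool: Moves the arm, as the interface text tells. Its arguments: {"type":"object","properties":{"steps":{"type":"array"},"newtons":{"type":"number"}},"required":["steps"]}

```bash
mkdir -p pics; cat > h.py <<'E'
import numpy as np, cv2
from rig import env
def grab(name):
    im,d=env.get_image(name); m=env.camera_model(name)
    f=im.shape[0]/2/np.tan(np.radians(m["fovy"])/2)
    v,u=np.mgrid[:im.shape[0],:im.shape[1]]
    c=np.stack([(u-m["cx"])/f*d,(v-m["cy"])/f*d,d],-1)
    T=np.array(m["T"]); P=c@T[:3,:3].T+T[:3,3]; P[d==0]=np.nan
    return im,P,m
def save(im,fn,s=1): cv2.imwrite(fn,cv2.resize(im[:,:,::-1],None,fx=s,fy=s,interpolation=cv2.INTER_CUBIC))
E
python3 - <<'E'
from h import *
for n in ("scene","top"):
    im,P,m=grab(n); save(im,f"pics/{n}0.png",1.4); np.savez(f"{n}0.npz",im=im,P=P); print(n,np.round(m["T"],3).tolist(),m["fovy"])
s=env.observe(); print(s["time_s"],s["tool_rot"],s["ft_force"])
E
```

```text
scene [[0.877, -0.33, 0.349, 0.129], [-0.48, -0.634, 0.606, -0.822], [0.021, -0.699, -0.715, 1.039], [0.0, 0.0, 0.0, 1.0]] 55.477954821284136
top [[-0.026, -0.987, 0.156, 0.367], [-1.0, 0.026, -0.003, -0.06], [-0.001, -0.156, -0.988, 1.464], [0.0, 0.0, 0.0, 1.0]] 48.35760659374912
0.1 [[-8.98353550e-01  4.39272432e-01 -7.93309244e-04]
 [ 4.39273069e-01  8.98353012e-01 -1.01795204e-03]
 [ 2.65513480e-04 -1.26296021e-03 -9.99999167e-01]] [-0.32763139 -0.72795836  0.23320199]
```

View pics/scene0.png

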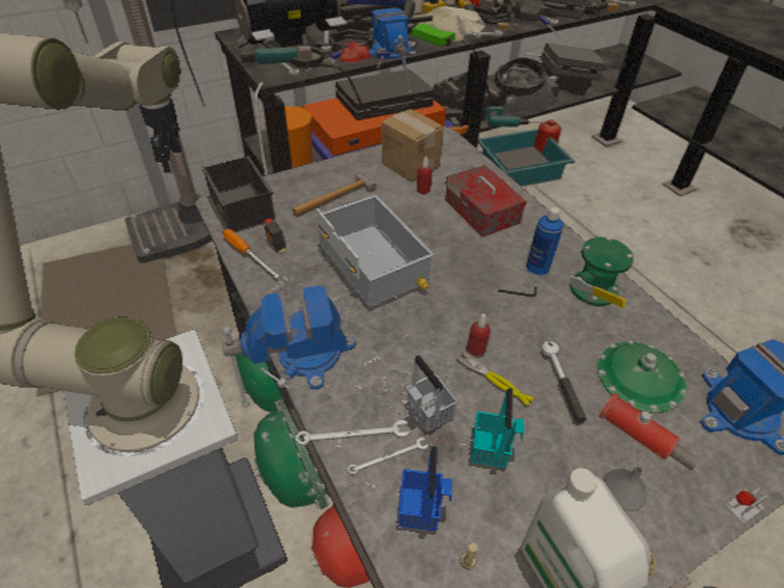

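View pics/top0.png

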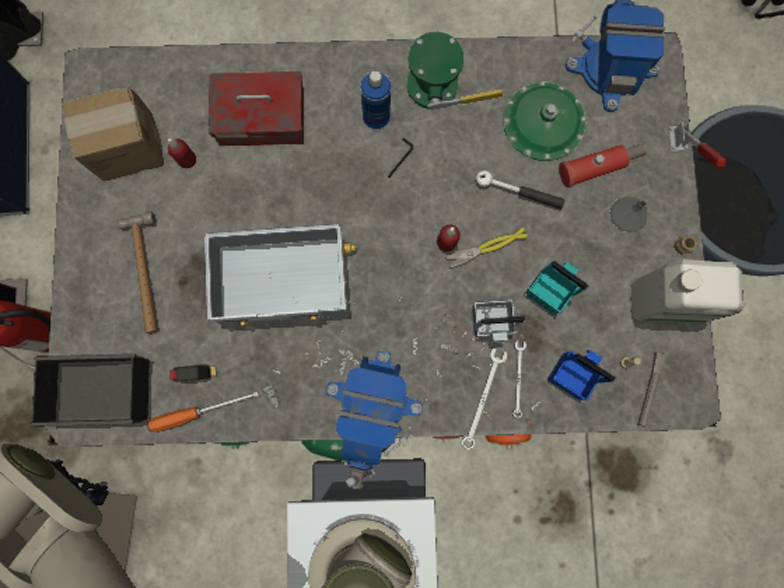

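The scene view shows the grey basket at about (430,395), with turquoise and blue look-alikes to its right and the tank at (375,250) with its rail on the left. In the top view the basket is at (494,320) and the tank at (277,275). I'll zoom in on both.

```bash
python3 - <<'E'
from h import *
def crop(n,u0,u1,v0,v1,w=400,h=300):
    im=np.load(f"{n}0.npz")["im"]; return cv2.resize(im[v0:v1,u0:u1],(w,h),interpolation=cv2.INTER_CUBIC)
a=crop("scene",215,315,135,210);b=crop("scene",270,350,250,310)
c=crop("top",140,260,155,245);d=crop("top",320,400,195,255)
save(np.vstack([np.hstack([a,b]),np.hstack([c,d])]),"pics/crops.png")
P=np.load("top0.npz")["P"]
Q=P.reshape(-1,3)
# basket region by z slices
m=(np.abs(Q[:,1]+.26)<.13)&(np.abs(Q[:,0]-.40)<.13)
for lo,hi in((.03,.065),(.085,.11),(.12,.2)):
    k=m&(Q[:,2]>lo)&(Q[:,2]<hi); print(lo,k.sum(),np.nanmin(Q[k],0).round(3),np.nanmax(Q[k],0).round(3),np.nanmean(Q[k],0).round(3))
for n in("top","scene"):
    P=np.load(n+"0.npz")["P"];Q=P.reshape(-1,3)
    m=(np.abs(Q[:,1]-.13)<.25)&(np.abs(Q[:,0]-.45)<.17)
    for lo,hi in((.09,.106),(.11,.122),(.122,.14)):
        k=m&(Q[:,2]>lo)&(Q[:,2]<hi)
        if k.sum()<5: print(n,lo,k.sum());continue
        pts=(Q[k][:,:2]*1000).astype(np.float32)
        print(n,lo,k.sum(),cv2.minAreaRect(pts),Q[k].min(0).round(3),Q[k].max(0).round(3))
E
```

```text
0.03 64 [ 0.491 -0.343  0.032] [ 0.53  -0.258  0.065] [ 0.505 -0.304  0.053]
0.085 75 [ 0.477 -0.341  0.088] [ 0.518 -0.257  0.107] [ 0.489 -0.301  0.099]
0.12 131 [ 0.508 -0.343  0.13 ] [ 0.521 -0.257  0.165] [ 0.514 -0.299  0.153]
top 0.09 579 ((525.99560546875, 86.70536804199219), (478.1023864746094, 226.03683471679688), 56.489444732666016) [ 0.323 -0.09   0.09 ] [0.62  0.314 0.106]
top 0.11 100 ((476.88482666015625, 99.45735168457031), (374.18890380859375, 140.8328094482422), 52.381126403808594) [ 0.331 -0.09   0.11 ] [0.547 0.291 0.122]
top 0.122 200 ((454.7939147949219, 81.97604370117188), (415.78887939453125, 174.1522216796875), 46.669918060302734) [ 0.282 -0.087  0.122] [0.548 0.292 0.14 ]
scene 0.09 497 ((517.1076049804688, 71.51678466796875), (502.6459655761719, 221.57522583007812), 56.01223373413086) [ 0.285 -0.103  0.09 ] [0.62  0.313 0.106]
scene 0.11 183 ((464.70977783203125, 67.87203979492188), (448.6524658203125, 136.28916931152344), 54.38975524902344) [ 0.281 -0.108  0.11 ] [0.552 0.29  0.122]
scene 0.122 280 ((449.55133056640625, 68.7855224609375), (443.56829833984375, 180.29324340820312), 45.3531608581543) [ 0.28  -0.105  0.122] [0.552 0.29  0.14 ]
```

View pics/crops.png

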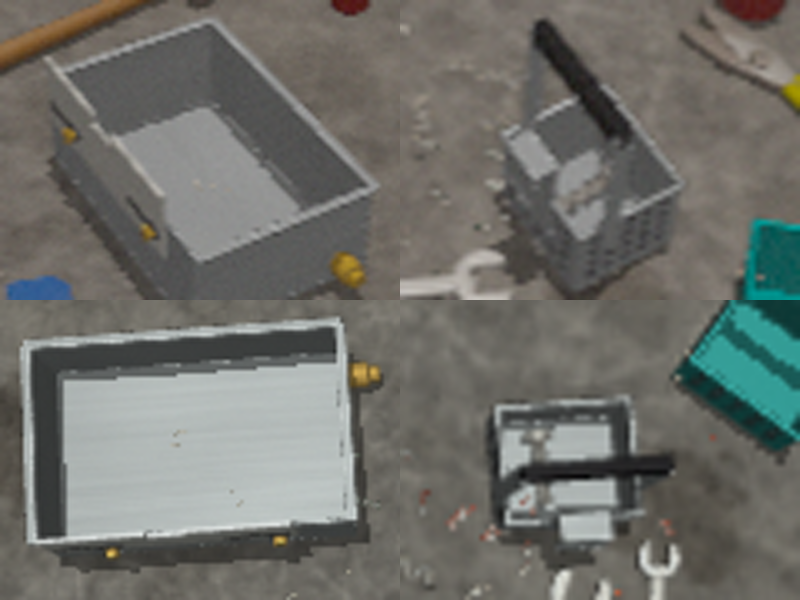

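The crops show the rail with its notch near crop (105,125) in the scene view. The basket's hook faces the robot, and the bolt lies under the bar. Next I'll measure yaws, the rail line and the notch.

```bash
python3 - <<'E'
from h import *
def line(p):
    c=p[:,:2].mean(0);u,s,v=np.linalg.svd(p[:,:2]-c);d=v[0]*np.sign(v[0][1]);return c.round(4),np.degrees(np.arctan2(-d[0],d[1])).round(2),s
for n in("top","scene"):
    P=np.load(n+"0.npz")["P"];Q=P.reshape(-1,3);print(n)
    k=(abs(Q[:,1]+.3)<.06)&(abs(Q[:,0]-.515)<.03)&(Q[:,2]>.135)&(Q[:,2]<.17)
    b=Q[k];c,a,_=line(b);print("bar",c,a,b[:,1].min(),b[:,1].max(),np.percentile(b[:,2],[5,50,95]))
    t=b[b[:,2]>.150];print(" bartop",line(t)[:2],t[:,1].min().round(3),t[:,1].max().round(3),len(t))
    k=(abs(Q[:,1]+.3)<.06)&(abs(Q[:,0]-.48)<.03)&(Q[:,2]>.093)&(Q[:,2]<.103);b=Q[k];print(" hooktop",b.mean(0).round(4),b.min(0).round(3),b.max(0).round(3))
    # tank
    k=(Q[:,2]>.093)&(Q[:,2]<.104)&(Q[:,0]>.42)&(Q[:,0]<.70)&(Q[:,1]>-.05)&(Q[:,1]<.36)
    print(" tanktop",cv2.minAreaRect((Q[k][:,:2]*1000).astype(np.float32)))
    k=(Q[:,2]>.105)&(Q[:,2]<.136)&(Q[:,0]>.41)&(Q[:,0]<.52)&(Q[:,1]>.02)&(Q[:,1]<.32)
    r=Q[k];c,a,s=line(r);print(" rail",c,a,s,r.min(0).round(3),r.max(0).round(3))
    d=np.array([-np.sin(np.radians(a)),np.cos(np.radians(a))]);t=(r[:,:2]-c)@d
    for lo in np.arange(-.12,.13,.006):
        q=r[(t>=lo)&(t<lo+.006)]
        if len(q):print("  ",round(lo+.003,3),len(q),q[:,2].max().round(4),q[:,1].mean().round(3),end=";")
    print()
P=np.load("top0.npz")["P"].reshape(-1,3)
k=(abs(P[:,0]-.3)<.15)&(abs(P[:,1]-.0)<.15);print("vise zmax",np.nanmax(P[k],0))
for zz in(.1,.15,.2): q=P[k&(P[:,2]>zz)];print(zz,q.min(0) if len(q) else 0,q.max(0) if len(q) else 0)
E
```

```text
top
bar [ 0.5145 -0.2996] 2.31 -0.3429394889499792 -0.25727772175139985 [0.14491521 0.15489943 0.15912409]
 bartop (array([ 0.5149, -0.3009]), np.float64(2.17)) -0.343 -0.257 113
 hooktop [ 0.4873 -0.3018  0.0989] [ 0.478 -0.317  0.093] [ 0.508 -0.259  0.103]
 tanktop ((565.7139892578125, 135.7286376953125), (268.1991882324219, 364.7308044433594), 0.06424593925476074)<stdin>:3: RuntimeWarning: Mean of empty slice.
  ret = um.true_divide(
Traceback (most recent call last):
ValueError: zero-size array to reduction operation minimum which has no identity
```

```bash
cat > t.py <<'E'
from h import *
def line(p):
    c=p[:,:2].mean(0);u,s,v=np.linalg.svd(p[:,:2]-c);d=v[0]*np.sign(v[0][1]);return c.round(4),np.degrees(np.arctan2(-d[0],d[1])).round(2),s.round(4)
P=np.load("top0.npz")["P"]
for u,v in((207,238),(342,230),(347,312),(215,322),(280,275)): print("top",u,v,P[int(v/1.4),int(u/1.4)].round(3))
for n,box in(("top",(140,255,155,240)),("scene",(222,312,135,215))):
    Q=np.load(n+"0.npz")["P"][box[2]:box[3],box[0]:box[1]].reshape(-1,3);print(n)
    k=(Q[:,2]>.094)&(Q[:,2]<.105);b=Q[k];
    print(" top",cv2.minAreaRect((b[:,:2]*1000).astype(np.float32)),b.min(0),b.max(0))
    k=(Q[:,2]>.106)&(Q[:,2]<.137);r=Q[k];print(len(r))
    if len(r)<10: continue
    c,a,s=line(r);print(" rail",c,a,s,r.min(0).round(3),r.max(0).round(3))
    d=np.array([-np.sin(np.radians(a)),np.cos(np.radians(a))]);t=(r[:,:2]-c)@d
    for lo in np.arange(-.13,.13,.005):
        q=r[(t>=lo)&(t<lo+.005)]
        if len(q):print("  ",round(lo+.0025,4),len(q),q[:,2].max().round(4),end=";")
    print()
P=P.reshape(-1,3);k=(abs(P[:,0]-.3)<.15)&(abs(P[:,1]-.0)<.15)
for zz in(.1,.15,.2): q=P[k&(P[:,2]>zz)];print(zz,q.min(0) if len(q) else 0,q.max(0) if len(q) else 0)
Q=np.load("scene0.npz")["P"].reshape(-1,3)
k=(abs(Q[:,1]+.3)<.06)&(abs(Q[:,0]-.515)<.03)&(Q[:,2]>.135)&(Q[:,2]<.17)
b=Q[k];print("scene bar",line(b),b.min(0),b.max(0))
E
python3 t.py
```

```text
top 207 238 [0.712 0.315 0.1  ]
top 342 230 [0.749 0.03  0.001]
top 347 312 [0.561 0.024 0.001]
top 215 322 [0.543 0.32  0.002]
top 280 275 [0.646 0.17  0.012]
top
 top ((631.1483154296875, 169.22865295410156), (199.6576385498047, 293.4610900878906), 3.0942022800445557) [0.52737166 0.02029908 0.09404314] [0.73753533 0.31823538 0.10495656]
200
 rail [0.5525 0.1827] 1.25 [1.0225 0.5827] [0.534 0.025 0.106] [0.728 0.316 0.136]
   -0.1175 1 0.107;   -0.1075 4 0.1289;   -0.1025 6 0.1355;   -0.0975 4 0.1306;   -0.0925 4 0.1343;   -0.0875 3 0.1307;   -0.0825 3 0.1261;   -0.0775 4 0.1302;   -0.0725 5 0.1345;   -0.0675 6 0.1358;   -0.0625 5 0.1352;   -0.0575 5 0.1312;   -0.0525 3 0.1333;   -0.0475 4 0.1319;   -0.0425 4 0.1335;   -0.0375 3 0.1313;   -0.0325 6 0.1329;   -0.0275 5 0.1301;   -0.0225 5 0.1346;   -0.0175 4 0.133;   -0.0125 3 0.1229;   -0.0075 4 0.1182;   -0.0025 3 0.122;   0.0025 2 0.1187;   0.0075 4 0.1214;   0.0125 3 0.121;   0.0175 4 0.1362;   0.0225 4 0.1287;   0.0275 4 0.1329;   0.0325 4 0.1323;   0.0375 3 0.131;   0.0425 4 0.1333;   0.0475 6 0.1336;   0.0525 7 0.1324;   0.057
[... 1039 characters left out ...]
205;   0.0275 3 0.1339;   0.0325 5 0.1254;   0.0375 4 0.1297;   0.0425 3 0.133;   0.0475 3 0.1328;   0.0525 6 0.131;   0.0575 4 0.1248;   0.0625 1 0.1181;   0.0675 4 0.1267;   0.0725 5 0.133;   0.0775 6 0.1299;   0.0825 3 0.1322;   0.0875 3 0.1309;   0.0925 5 0.1284;   0.0975 4 0.1335;   0.1025 3 0.1303;   0.1075 4 0.1305;   0.1125 3 0.132;   0.1175 3 0.1272;   0.1225 2 0.1314;
0.1 [ 0.19634647 -0.10197152  0.10000736] [0.44403668 0.03839521 0.16114662]
0.15 [ 0.27100616 -0.10197152  0.15000699] [0.42770297 0.03803166 0.16114662]
0.2 0 0
scene bar (array([ 0.5166, -0.3067]), np.float64(2.98), array([0.3481, 0.0405])) [ 0.51011699 -0.34668054  0.13586678] [ 0.52406372 -0.25991729  0.15790729]
```

```bash
cat > r.py <<'E'
from t import line
from h import *
for n,box in(("top",(140,255,155,240)),("scene",(222,312,135,215))):
    Q=np.load(n+"0.npz")["P"][box[2]:box[3],box[0]:box[1]].reshape(-1,3)
    for z0,z1,x0,x1 in((.108,.137,.51,.58),(.126,.137,.51,.58),(.094,.105,.69,.76)):
        r=Q[(Q[:,2]>z0)&(Q[:,2]<z1)&(Q[:,0]>x0)&(Q[:,0]<x1)&(Q[:,1]>.03)&(Q[:,1]<.31)]
        for i in range(6):
            p=np.polyfit(r[:,1],r[:,0],1);e=r[:,0]-np.polyval(p,r[:,1]);r=r[abs(e)<max(2.2*e.std(),.003)]
        print(n,z0,len(r),"yaw",np.degrees(np.arctan(-p[0])).round(2),"x@y=.183",np.polyval(p,.183).round(4),"std",e.std().round(4),"y",r[:,1].min().round(4),r[:,1].max().round(4))
        if z0==.126:
            y=np.sort(r[:,1]);g=np.diff(y);i=np.argsort(-g)[:4];print("  gaps",[(y[j].round(4),y[j+1].round(4)) for j in i])
E
python3 r.py | tail -8
```

```text
top 0.108 181 yaw 2.84 x@y=.183 0.5407 std 0.0014 y 0.0755 0.2923
top 0.126 98 yaw 2.89 x@y=.183 0.5412 std 0.0014 y 0.0768 0.2923
  gaps [(np.float64(0.1656), np.float64(0.202)), (np.float64(0.0939), np.float64(0.1002)), (np.float64(0.2435), np.float64(0.2491)), (np.float64(0.2835), np.float64(0.2889))]
top 0.094 297 yaw 2.78 x@y=.183 0.7244 std 0.0029 y 0.0302 0.3091
scene 0.108 151 yaw 2.79 x@y=.183 0.5443 std 0.0014 y 0.0704 0.2899
scene 0.126 58 yaw 2.87 x@y=.183 0.5451 std 0.0018 y 0.0707 0.2899
  gaps [(np.float64(0.1636), np.float64(0.1955)), (np.float64(0.2241), np.float64(0.2375)), (np.float64(0.1955), np.float64(0.2057)), (np.float64(0.0796), np.float64(0.0883))]
scene 0.094 165 yaw 2.79 x@y=.183 0.7278 std 0.0033 y 0.0306 0.3095
```

>>> {"method": "servo_tool", "body": {"steps": [{"tx": 0.72,"ty": -2.0,"tz": 1,"yaw": -1.5,"claw": 5},{"tx": 1.44,"ty": -4.18,"tz": 1,"yaw": -3.3},{"tx": 1.44,"ty": -4.18,"tz": 1,"yaw": -3.3},{"tx": 1.44,"ty": -4.18,"tz": 1,"yaw": -3.3},{"tx": 1.44,"ty": -4.18,"tz": 1,"yaw": -3.3},{"tx": 1.44,"ty": -4.18,"yaw": -3.3},{"tx": 1.44,"ty": -4.18,"yaw": -3.3},{"tx": 1.44,"ty": -4.18,"yaw": -3.3},{"tx": 1.44,"ty": -4.18,"yaw": -3.3},{"tx": 1.44,"ty": -4.18,"yaw": -3.3},{"tx": 1.44,"ty": -4.18,"yaw": -3.3},{"tx": 1.44,"ty": -4.18,"yaw": -3.3},{"tx": 1.44,"ty": -4.18,"yaw": -3.3},{"tx": 1.44,"ty": -4.18,"yaw": -3.3},{"tx": 1.44,"ty": -4.18,"yaw": -3.3},{"tx": 1.44,"ty": -4.18,"yaw": -3.3},{"tx": 1.44,"ty": -4.18,"yaw": -3.3},{"tx": 1.44,"ty": -4.18,"yaw": -3.3},{"tx": 1.44,"ty": -4.18,"yaw": -3.3},{"tx": 0.72,"ty": -2.2,"yaw": -0.6}], "newtons": 50}}

```text
invalid input at $.steps[1]: expected keys tx, ty, tz, yaw, claw
```

>>> {"method": "servo_tool", "body": {"steps": [{"tx": 0.72,"ty": -2.0,"tz": 1,"yaw": -1.5,"claw": 5},{"tx": 1.44,"ty": -4.18,"tz": 1,"yaw": -3.3,"claw": 5},{"tx": 1.44,"ty": -4.18,"tz": 1,"yaw": -3.3,"claw": 5},{"tx": 1.44,"ty": -4.18,"tz": 1,"yaw": -3.3,"claw": 5},{"tx": 1.44,"ty": -4.18,"tz": 1,"yaw": -3.3,"claw": 5},{"tx": 1.44,"ty": -4.18,"tz": 0,"yaw": -3.3,"claw": 5},{"tx": 1.44,"ty": -4.18,"tz": 0,"yaw": -3.3,"claw": 5},{"tx": 1.44,"ty": -4.18,"tz": 0,"yaw": -3.3,"claw": 5},{"tx": 1.44,"ty": -4.18,"tz": 0,"yaw": -3.3,"claw": 5},{"tx": 1.44,"ty": -4.18,"tz": 0,"yaw": -3.3,"claw": 5},{"tx": 1.44,"ty": -4.18,"tz": 0,"yaw": -3.3,"claw": 5},{"tx": 1.44,"ty": -4.18,"tz": 0,"yaw": -3.3,"claw": 5},{"tx": 1.44,"ty": -4.18,"tz": 0,"yaw": -3.3,"claw": 5},{"tx": 1.44,"ty": -4.18,"tz": 0,"yaw": -3.3,"claw": 5},{"tx": 1.44,"ty": -4.18,"tz": 0,"yaw": -3.3,"claw": 5},{"tx": 1.44,"ty": -4.18,"tz": 0,"yaw": -3.3,"claw": 5},{"tx": 1.44,"ty": -4.18,"tz": 0,"yaw": -3.3,"claw": 5},{"tx": 1.44,"ty": -4.18,"tz": 0,"yaw": -3.3,"claw": 5},{"tx": 1.44,"ty": -4.18,"tz": 0,"yaw": -3.3,"claw": 5},{"tx": 0.72,"ty": -2.2,"tz": 0,"yaw": -0.6,"claw": 5}], "newtons": 50}}

```text
time_s: 2.1
position: [0.5155, -0.3033, 0.2771]
tool_rot: [[-0.039, 0.999, -0.001], [0.999, 0.039, 0.001], [0.001, -0.001, -1.0]]
ft_force: [-0.4, 0.9, -0.2]
grip_width: 0.0497
gripper_force: 0.0
```

>>> {"method": "servo_tool", "body": {"steps": [{"tx": 0,"ty": 0,"tz": -2,"yaw": 0,"claw": 5},{"tx": 0,"ty": 0,"tz": -3,"yaw": 0,"claw": 5},{"tx": 0,"ty": 0,"tz": -3,"yaw": 0,"claw": 5},{"tx": 0,"ty": 0,"tz": -2.5,"yaw": 0,"claw": 5},{"tx": 0,"ty": 0,"tz": -1.6,"yaw": 0,"claw": 5},{"tx": 0,"ty": 0,"tz": -0.9,"yaw": 0,"claw": 5},{"tx": 0,"ty": 0,"tz": 0,"yaw": 0,"claw": 5},{"tx": 0,"ty": 0,"tz": 0,"yaw": 0,"claw": 5}]}}

```text
time_s: 2.9
position: [0.5154, -0.3006, 0.1491]
tool_rot: [[-0.043, 0.999, 0.001], [0.999, 0.043, -0.001], [-0.001, 0.001, -1.0]]
ft_force: [0.5, 0.3, 0.4]
grip_width: 0.0501
gripper_force: 0.0
```

```bash
python3 - <<'E'
from h import *
o=[]
for n,(u0,u1,v0,v1) in(("scene",(260,360,230,305)),("top",(310,410,185,260))):
    im,P,m=grab(n); o.append(cv2.resize(im[v0:v1,u0:u1],(400,300),interpolation=cv2.INTER_CUBIC))
save(np.hstack(o),"pics/pre.png")
s=env.observe();print(s["position"],s["ft_force"])
E
```

```text
[ 0.51555526 -0.30061163  0.14947393] [ 1.32956788  0.69862019 -0.09768833]
```

View pics/pre.png

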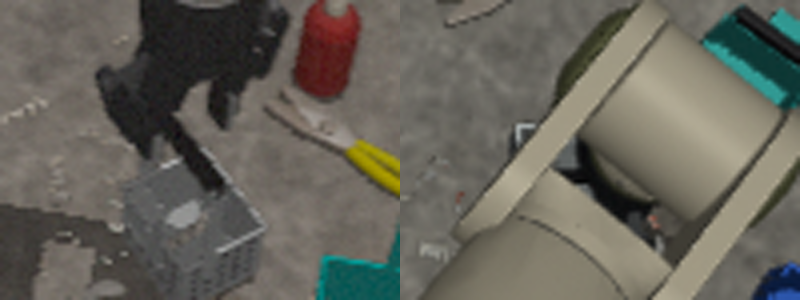

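The view shows the open fingers straddling the black bar at (190,155), with nothing else close. I'll close and lift slightly.

>>> {"method": "servo_tool", "body": {"steps": [{"tx": 0,"ty": 0,"tz": -0.2,"yaw": 0,"claw": 3},{"tx": 0,"ty": 0,"tz": 0,"yaw": 0,"claw": 0},{"tx": 0,"ty": 0,"tz": 0,"yaw": 0,"claw": 0},{"tx": 0,"ty": 0,"tz": 0,"yaw": 0,"claw": 0},{"tx": 0,"ty": 0,"tz": 0,"yaw": 0,"claw": 0},{"tx": 0,"ty": 0,"tz": 0,"yaw": 0,"claw": 0},{"tx": 0,"ty": 0,"tz": 0,"yaw": 0,"claw": 0},{"tx": 0,"ty": 0,"tz": 0,"yaw": 0,"claw": 0}], "newtons": 50}}

```text
time_s: 3.8
position: [0.5154, -0.3004, 0.1467]
tool_rot: [[-0.043, 0.999, 0.001], [0.999, 0.043, -0.0], [-0.0, 0.001, -1.0]]
ft_force: [1.2, 1.4, 3.6]
grip_width: 0.008
gripper_force: 50.8
```

>>> {"method": "servo_tool", "body": {"steps": [{"tx": 0,"ty": 0,"tz": 0.5,"yaw": 0,"claw": 0},{"tx": 0,"ty": 0,"tz": 1,"yaw": 0,"claw": 0},{"tx": 0,"ty": 0,"tz": 1.5,"yaw": 0,"claw": 0},{"tx": 0,"ty": 0,"tz": 2,"yaw": 0,"claw": 0},{"tx": 0,"ty": 0,"tz": 2,"yaw": 0,"claw": 0},{"tx": 0,"ty": 0,"tz": 2,"yaw": 0,"claw": 0},{"tx": 0,"ty": 0,"tz": 2,"yaw": 0,"claw": 0},{"tx": 0,"ty": 0,"tz": 2,"yaw": 0,"claw": 0},{"tx": 0,"ty": 0,"tz": 2,"yaw": 0,"claw": 0},{"tx": 0,"ty": 0,"tz": 1.5,"yaw": 0,"claw": 0},{"tx": 0,"ty": 0,"tz": 0.5,"yaw": 0,"claw": 0},{"tx": 0,"ty": 0,"tz": 0,"yaw": 0,"claw": 0}]}}

```text
time_s: 5.0
position: [0.5151, -0.3003, 0.3168]
tool_rot: [[-0.043, 0.999, 0.0], [0.999, 0.043, -0.0], [-0.0, 0.0, -1.0]]
ft_force: [0.0, -1.0, -3.2]
grip_width: 0.0078
gripper_force: 49.9
```

```bash
python3 - <<'E'
from h import *
s=env.observe();print(s["time_s"],s["position"],s["ft_force"],s["wrist_torque"],s["grip_width"],np.round(s["q"],1))
E
```

```text
5.0 [ 0.5151089  -0.30032353  0.31675526] [ 0.03496876 -0.97745827 -3.20372279] [-0.02352763  0.04691132  0.01069958] 0.007780797054747679 [-41.6  24.3  56.   -0.   99.7 -44. ]
```

>>> {"method": "servo_tool", "body": {"steps": [{"tx": 0.1,"ty": 0.7,"tz": 0,"yaw": 0,"claw": 0},{"tx": 0.2,"ty": 1.5,"tz": 0,"yaw": 0,"claw": 0},{"tx": 0.3,"ty": 2.3,"tz": 0,"yaw": 0,"claw": 0},{"tx": 0.35,"ty": 2.86,"tz": 0,"yaw": 0.4,"claw": 0},{"tx": 0.35,"ty": 2.86,"tz": 0,"yaw": 0,"claw": 0},{"tx": 0.35,"ty": 2.86,"tz": 0,"yaw": 0,"claw": 0},{"tx": 0.35,"ty": 2.86,"tz": 0,"yaw": 0,"claw": 0},{"tx": 0.35,"ty": 2.86,"tz": 0,"yaw": 0,"claw": 0},{"tx": 0.35,"ty": 2.86,"tz": 0,"yaw": 0,"claw": 0},{"tx": 0.35,"ty": 2.86,"tz": 0,"yaw": 0,"claw": 0},{"tx": 0.35,"ty": 2.86,"tz": 0,"yaw": 0,"claw": 0},{"tx": 0.35,"ty": 2.86,"tz": 0,"yaw": 0,"claw": 0},{"tx": 0.35,"ty": 2.86,"tz": 0,"yaw": 0,"claw": 0},{"tx": 0.35,"ty": 2.86,"tz": 0,"yaw": 0,"claw": 0},{"tx": 0.35,"ty": 2.86,"tz": 0,"yaw": 0,"claw": 0},{"tx": 0.35,"ty": 2.86,"tz": 0,"yaw": 0,"claw": 0},{"tx": 0.35,"ty": 2.86,"tz": 0,"yaw": 0,"claw": 0},{"tx": 0.25,"ty": 2.2,"tz": 0,"yaw": 0,"claw": 0},{"tx": 0.1,"ty": 1.2,"tz": 0,"yaw": 0,"claw": 0},{"tx": 0.05,"ty": 0.56,"tz": 0,"yaw": 0,"claw": 0}]}}

```text
time_s: 7.0
position: [0.5736, 0.1861, 0.316]
tool_rot: [[-0.051, 0.999, -0.001], [0.999, 0.051, -0.0], [0.0, -0.001, -1.0]]
ft_force: [0.7, -0.7, -2.9]
grip_width: 0.0079
gripper_force: 49.9
```

>>> {"method": "servo_tool", "body": {"steps": [{"tx": 0,"ty": 0,"tz": -1,"yaw": 0,"claw": 0},{"tx": 0,"ty": 0,"tz": -2,"yaw": 0,"claw": 0},{"tx": 0,"ty": 0,"tz": -2,"yaw": 0,"claw": 0},{"tx": 0,"ty": 0,"tz": -2,"yaw": 0,"claw": 0},{"tx": 0,"ty": 0,"tz": -1,"yaw": 0,"claw": 0},{"tx": 0,"ty": 0,"tz": 0,"yaw": 0,"claw": 0},{"tx": 0,"ty": 0,"tz": 0,"yaw": 0,"claw": 0}]}}

```text
time_s: 7.7
position: [0.5745, 0.1843, 0.2371]
tool_rot: [[-0.049, 0.999, 0.001], [0.999, 0.049, 0.0], [-0.0, 0.001, -1.0]]
ft_force: [-0.3, -0.2, -1.3]
grip_width: 0.0082
gripper_force: 49.9
```

```bash
python3 - <<'E'
from h import *
o=[]
for n,(u0,u1,v0,v1) in(("scene",(210,310,115,190)),("top",(150,250,165,240))):
    im,P,m=grab(n); np.savez(f"{n}1.npz",im=im,P=P); o.append(cv2.resize(im[v0:v1,u0:u1],(800 if n=="scene" else 400,600 if n=="scene" else 300),interpolation=cv2.INTER_CUBIC))
save(o[0],"pics/over_s.png");
s=env.observe();print(s["position"],s["ft_force"])
E
```

```text
[0.57459925 0.18455705 0.23754517] [-0.25860935 -0.58649969 -3.13315031]
```

View pics/over_s.png

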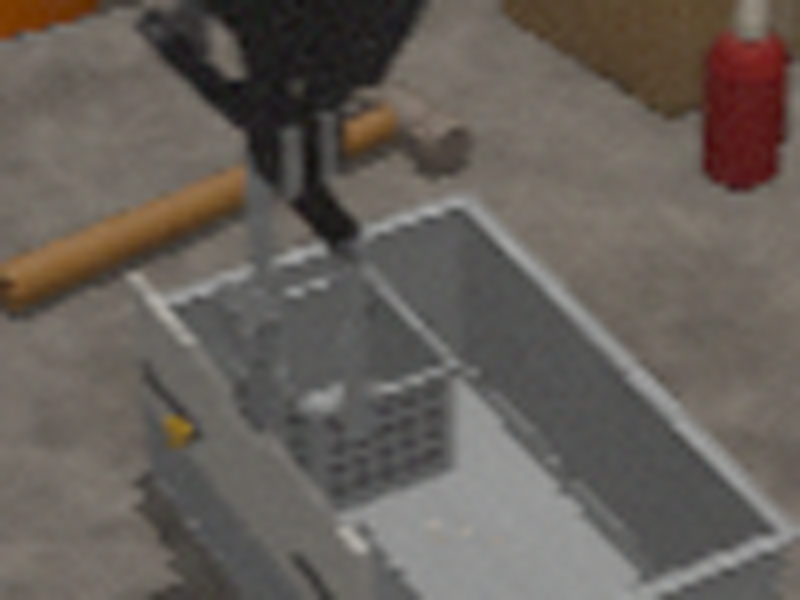

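The basket hangs level inside the tank outline and the hook is just above the rail near (260,380). I'll measure hook against rail in the same depth cloud.

```bash
python3 - <<'E'
from h import *
a=np.radians(2.83);R=np.array([[np.cos(a),np.sin(a)],[-np.sin(a),np.cos(a)]])
tcp=np.array([.5746,.1845])
for n in("scene","top"):
    Q=np.load(n+"1.npz")["P"].reshape(-1,3).copy();Q[:,:2]=(Q[:,:2]-tcp)@R.T*1000
    k=(abs(Q[:,1])<150)&(Q[:,0]>-60)&(Q[:,0]<-10)
    print(n)
    for z0,z1,y in((.108,.137,120),(.14,.155,25),(.155,.165,25),(.165,.18,25),(.18,.196,25)):
        q=Q[k&(Q[:,2]>z0)&(Q[:,2]<z1)&(abs(Q[:,1])<y)&(Q[:,0]<-18)]
        if len(q):print(z0,len(q),"x pct",np.percentile(q[:,0],[5,25,50,75,95]).round(1),"y",np.percentile(q[:,1],[0,50,100]).round(1))
    q=Q[k&(Q[:,2]>.125)&(Q[:,2]<.137)&(abs(Q[:,1])<120)&(Q[:,0]<-22)];y=np.sort(q[:,1]);g=np.diff(y);i=np.argsort(-g)[:3]
    print("gaps",[(y[j].round(1),y[j+1].round(1)) for j in i], y[[0,-1]].round(1))
E
```

```text
scene
0.108 190 x pct [-32.  -30.9 -30.  -28.4 -19.5] y [-111.8   -9.3  108.3]
0.14 12 x pct [-20.5 -19.9 -19.4 -19.1 -18.5] y [-23.3  -4.3   4. ]
0.155 15 x pct [-36.1 -35.1 -21.  -19.5 -18.4] y [-19.6  -3.8  11. ]
0.165 28 x pct [-34.3 -33.7 -33.  -20.2 -18.9] y [-20.4  -8.5  13.3]
0.18 37 x pct [-33.6 -32.5 -27.6 -23.1 -20.1] y [-19.5  -4.6  14.9]
gaps [(np.float64(-20.5), np.float64(15.1)), (np.float64(35.9), np.float64(43.9)), (np.float64(-28.0), np.float64(-20.5))] [-111.8  108.3]
top
0.108 112 x pct [-35.5 -35.  -33.9 -31.6 -21.3] y [-108.2  -43.8  111.1]
0.14 9 x pct [-23.9 -22.6 -22.4 -20.3 -18.9] y [-24.6 -18.7 -11.6]
0.155 1 x pct [-20.2 -20.2 -20.2 -20.2 -20.2] y [-19.3 -19.3 -19.3]
0.165 2 x pct [-23.8 -23.3 -22.6 -21.9 -21.3] y [-15.3 -15.2 -15.1]
gaps [(np.float64(-8.0), np.float64(84.2)), (np.float64(94.4), np.float64(103.7)), (np.float64(-55.1), np.float64(-48.5))] [-106.4  106.9]
```

>>> {"method": "servo_tool", "body": {"steps": [{"tx": -0.17,"ty": 0.06,"tz": 0,"yaw": 0,"claw": 0},{"tx": 0,"ty": 0,"tz": -0.5,"yaw": 0,"claw": 0},{"tx": 0,"ty": 0,"tz": -0.7,"yaw": 0,"claw": 0},{"tx": 0,"ty": 0,"tz": -0.7,"yaw": 0,"claw": 0},{"tx": 0,"ty": 0,"tz": -0.7,"yaw": 0,"claw": 0},{"tx": 0,"ty": 0,"tz": -0.4,"yaw": 0,"claw": 0},{"tx": 0,"ty": 0,"tz": 0,"yaw": 0,"claw": 0}]}}

```text
time_s: 8.5
position: [0.5723, 0.1852, 0.2056]
tool_rot: [[-0.049, 0.999, -0.001], [0.999, 0.049, -0.0], [-0.0, -0.001, -1.0]]
ft_force: [0.1, 0.4, -2.9]
grip_width: 0.0078
gripper_force: 49.9
```

>>> {"method": "servo_tool", "body": {"steps": [{"tx": 0,"ty": 0,"tz": -0.3,"yaw": 0,"claw": 0},{"tx": 0,"ty": 0,"tz": -0.3,"yaw": 0,"claw": 0},{"tx": 0,"ty": 0,"tz": -0.3,"yaw": 0,"claw": 0},{"tx": 0,"ty": 0,"tz": -0.3,"yaw": 0,"claw": 0},{"tx": 0,"ty": 0,"tz": -0.3,"yaw": 0,"claw": 0},{"tx": 0,"ty": 0,"tz": 0,"yaw": 0,"claw": 0},{"tx": 0,"ty": 0,"tz": 0,"yaw": 0,"claw": 0}]}}

```text
time_s: 9.2
position: [0.5725, 0.1853, 0.1914]
tool_rot: [[-0.05, 0.999, -0.0], [0.999, 0.05, -0.0], [-0.0, -0.0, -1.0]]
ft_force: [0.1, -0.1, -2.7]
grip_width: 0.0079
gripper_force: 49.9
```

```bash
python3 - <<'E'
from h import *
im,P,m=grab("scene"); save(im[125:185,220:300],"pics/str.png",8)
np.savez("scene2.npz",im=im,P=P)
s=env.observe();print(s["position"],s["ft_force"])
E
```

```text
[0.57258658 0.18528414 0.19156914] [-0.66215763  1.00723723 -2.24659333]
```

View pics/str.png

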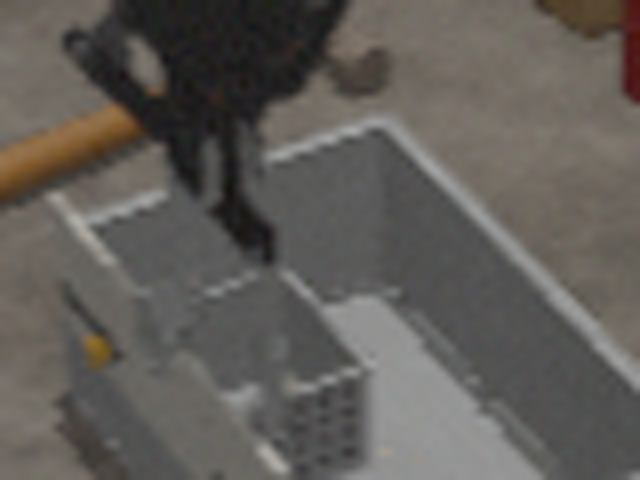

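The lip shows in front of the rail at (155,325), straddling it with no force. I'll lower it gently past rail height.

>>> {"method": "servo_tool", "body": {"steps": [{"tx": 0,"ty": 0,"tz": -0.3,"yaw": 0,"claw": 0},{"tx": 0,"ty": 0,"tz": -0.3,"yaw": 0,"claw": 0},{"tx": 0,"ty": 0,"tz": -0.2,"yaw": 0,"claw": 0},{"tx": 0,"ty": 0,"tz": -0.2,"yaw": 0,"claw": 0},{"tx": 0,"ty": 0,"tz": -0.15,"yaw": 0,"claw": 0},{"tx": 0,"ty": 0,"tz": 0,"yaw": 0,"claw": 0},{"tx": 0,"ty": 0,"tz": 0,"yaw": 0,"claw": 0}]}}

```text
time_s: 9.95
position: [0.5725, 0.1853, 0.18]
tool_rot: [[-0.05, 0.999, 0.0], [0.999, 0.05, 0.0], [-0.0, 0.0, -1.0]]
ft_force: [0.0, -0.1, -2.3]
grip_width: 0.0079
gripper_force: 49.9
```

>>> {"method": "servo_tool", "body": {"steps": [{"tx": 0,"ty": 0,"tz": -0.1,"yaw": 0,"claw": 0},{"tx": 0,"ty": 0,"tz": -0.1,"yaw": 0,"claw": 0},{"tx": 0,"ty": 0,"tz": -0.1,"yaw": 0,"claw": 0},{"tx": 0,"ty": 0,"tz": 0,"yaw": 0,"claw": 0}]}}

```text
time_s: 10.35
position: [0.5724, 0.1853, 0.1768]
tool_rot: [[-0.05, 0.999, -0.0], [0.999, 0.05, -0.0], [-0.0, -0.0, -1.0]]
ft_force: [-0.3, 0.5, -3.7]
grip_width: 0.0079
gripper_force: 49.9
```

No contact at 5 mm below rail height, so the hook is in the notch.

>>> {"method": "servo_tool", "body": {"steps": [{"tx": 0,"ty": 0,"tz": -0.2,"yaw": 0,"claw": 0},{"tx": 0,"ty": 0,"tz": -0.2,"yaw": 0,"claw": 0},{"tx": 0,"ty": 0,"tz": -0.1,"yaw": 0,"claw": 0},{"tx": 0,"ty": 0,"tz": -0.1,"yaw": 0,"claw": 0},{"tx": 0,"ty": 0,"tz": 0,"yaw": 0,"claw": 0}]}}

```text
time_s: 10.85
position: [0.5724, 0.1852, 0.1707]
tool_rot: [[-0.05, 0.999, -0.0], [0.999, 0.05, -0.0], [-0.0, -0.0, -1.0]]
ft_force: [0.2, 0.1, -3.5]
grip_width: 0.0078
gripper_force: 49.9
```

>>> {"method": "servo_tool", "body": {"steps": [{"tx": 0,"ty": 0,"tz": -0.1,"yaw": 0,"claw": 0},{"tx": 0,"ty": 0,"tz": 0,"yaw": 0,"claw": 0}]}}

```text
time_s: 11.05
position: [0.5725, 0.1853, 0.1698]
tool_rot: [[-0.05, 0.999, -0.0], [0.999, 0.05, -0.0], [-0.0, -0.0, -1.0]]
ft_force: [-0.6, -0.6, -3.6]
grip_width: 0.008
gripper_force: 49.9
```

>>> {"method": "servo_tool", "body": {"steps": [{"tx": 0,"ty": 0,"tz": -0.05,"yaw": 0,"claw": 0},{"tx": 0,"ty": 0,"tz": -0.05,"yaw": 0,"claw": 0},{"tx": 0,"ty": 0,"tz": 0,"yaw": 0,"claw": 0}]}}

```text
time_s: 11.35
position: [0.5729, 0.1853, 0.1694]
tool_rot: [[-0.05, 0.999, 0.001], [0.999, 0.05, 0.0], [0.0, 0.001, -1.0]]
ft_force: [0.5, 1.2, 0.2]
grip_width: 0.0078
gripper_force: 50.3
```

The wrist force rose by about the basket's weight at home height, so the hook is seated. I'll release it.

>>> {"method": "servo_tool", "body": {"steps": [{"tx": 0,"ty": 0,"tz": 0,"yaw": 0,"claw": 1.2},{"tx": 0,"ty": 0,"tz": 0,"yaw": 0,"claw": 1.6},{"tx": 0,"ty": 0,"tz": 0,"yaw": 0,"claw": 2.5},{"tx": 0,"ty": 0,"tz": 0,"yaw": 0,"claw": 5},{"tx": 0,"ty": 0,"tz": 0,"yaw": 0,"claw": 5},{"tx": 0,"ty": 0,"tz": 0,"yaw": 0,"claw": 5},{"tx": 0,"ty": 0,"tz": 0,"yaw": 0,"claw": 5},{"tx": 0,"ty": 0,"tz": 0,"yaw": 0,"claw": 5}]}}

```text
time_s: 12.15
position: [0.5725, 0.1853, 0.1689]
tool_rot: [[-0.05, 0.999, -0.0], [0.999, 0.05, -0.0], [-0.0, -0.0, -1.0]]
ft_force: [0.5, 0.1, 0.0]
grip_width: 0.0497
gripper_force: 0.0
```

>>> {"method": "servo_tool", "body": {"steps": [{"tx": 0,"ty": 0,"tz": 1,"yaw": 0,"claw": 5},{"tx": 0,"ty": 0,"tz": 2,"yaw": 0,"claw": 5},{"tx": 0,"ty": 0,"tz": 3,"yaw": 0,"claw": 5},{"tx": 0,"ty": 0,"tz": 3,"yaw": 0,"claw": 5},{"tx": 0,"ty": 0,"tz": 3,"yaw": 0,"claw": 5},{"tx": -2,"ty": 2,"tz": 2,"yaw": 0,"claw": 5},{"tx": -3,"ty": 3,"tz": 0,"yaw": 0,"claw": 5},{"tx": -3,"ty": 3,"tz": 0,"yaw": 0,"claw": 5},{"tx": -3,"ty": 3,"tz": 0,"yaw": 0,"claw": 5},{"tx": -3,"ty": 3,"tz": 0,"yaw": 0,"claw": 5},{"tx": -3,"ty": 3,"tz": 0,"yaw": 0,"claw": 5},{"tx": 0,"ty": 0,"tz": 0,"yaw": 0,"claw": 5}]}}

```text
time_s: 13.35
position: [0.3992, 0.358, 0.3103]
tool_rot: [[-0.055, 0.999, 0.001], [0.998, 0.055, 0.002], [0.002, 0.001, -1.0]]
ft_force: [-0.2, -0.4, -0.6]
grip_width: 0.05
gripper_force: 0.0
```

```bash
python3 - <<'E'
from h import *
o=[]
for n,(u0,u1,v0,v1) in(("scene",(210,310,130,205)),("top",(150,250,165,240))):
    im,P,m=grab(n); np.savez(f"{n}3.npz",im=im,P=P); o.append(cv2.resize(im[v0:v1,u0:u1],(400,300),interpolation=cv2.INTER_CUBIC))
save(np.hstack(o),"pics/end.png")
a=np.radians(2.83);R=np.array([[np.cos(a),np.sin(a)],[-np.sin(a),np.cos(a)]])
for n in("scene","top"):
    Q=np.load(n+"3.npz")["P"].reshape(-1,3).copy();Q[:,:2]=(Q[:,:2]-[.5725,.1853])@R.T*1000
    q=Q[(abs(Q[:,1])<55)&(abs(Q[:,0])<15)&(Q[:,2]>.165)&(Q[:,2]<.2)];print(n,"bar",len(q),q.mean(0).round(3),np.percentile(q[:,2],[50,95]).round(4) if len(q) else 0)
    q=Q[(abs(Q[:,1])<13)&(Q[:,0]<-20)&(Q[:,0]>-38)&(Q[:,2]>.1)&(Q[:,2]<.15)];print("hook z",len(q),np.percentile(q[:,2],[50,90,100]).round(4) if len(q) else 0)
E
```

```text
scene bar 81 [ 2.065 -6.899  0.174] [0.1753 0.1791]
hook z 34 [0.12   0.1241 0.1251]
top bar 133 [-1.088 -2.274  0.177] [0.1769 0.1825]
hook z 53 [0.1235 0.1263 0.1281]
```

View pics/end.png

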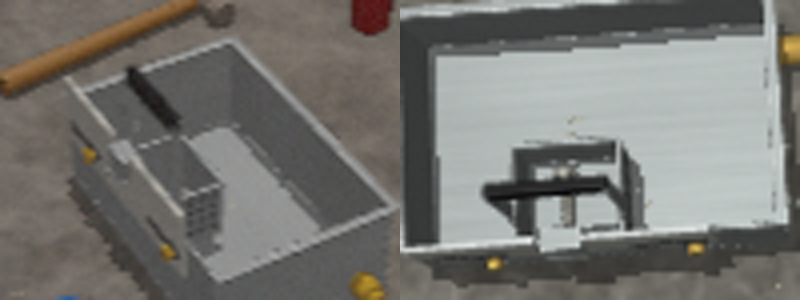

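The hook sits in the rail's notch at (120,152), and its top measures about 122–125 mm, as expected when home. The basket hangs inside the tank with the bolt visible in it at (568,190), and the arm is clear. I'm handing in the job.

```bash
python3 -c "
from rig import env
print(env.close_job())"
```

```text
the job is handed in; nothing more can be done
None
```

The basket hangs inside the wash tank with its hook fully home in the rail's notch and the bolt still in it; the arm is clear, and I handed the job in at about 13.5 s.

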